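Count along the divider rack and push the tin into the third gap

TASK

Starting at the tall end post of the wooden divider rack, run a closed fingertip lightly along the top of its back rail, counting every gap it passes, filled or empty, and go no further than the third. Then push the loose round tin that stands on the counter in front of the rack into that third gap until it is fully home against the back rail, sliding it flat on the counter and never lifting it. Leave the tins already in the rack and everything else on the counter where they are.

Things in the scene. Friction and masses are not known exactly. Their poses are not given: they have to be found in the camera images.
- rack: Fixed wooden divider rack, no floor. Origin: on the counter, middle of the front face of its back rail; x away from the robot, square to the rail, y left along it. Five dividers, 10 mm thick, 40 high, run from x = -80 to the rail at x = 0, centred at y = -164, -82, 0, 82, 164 mm. Between them four gaps, 72 wide, 80 deep, open in front and on top, centred at y = -123, -41, 41, 123 mm.
- rail: The rack's fixed back rail, part of the rack: a plain wooden bar, 20 thick, 308 long and 50 high, its flat top at height 50 mm, 10 mm above the dividers. Origin: at counter height under its middle (10 mm in x behind the rack's origin); axes as the rack's.
- tall_post: The taller of the rail's two square end posts, wooden, 20 x 20 mm, 90 mm high, fixed. It stands at the left or the right end, 164 mm from the rail's middle, on its centre line. Gaps are counted from it: their middles lie 41, 123, 205 and 287 mm from it along the rail. Origin: the middle of its foot; axes as the rack's at either end.
- short_post: The short end post at the other end of the rail, 20 x 20 mm, 50 mm high (flush with the top of the rail), fixed. Origin: the middle of its foot.
- tin_center (a point): Middle (half-way up) of the loose closed round steel tin to be pushed: 64 mm diameter, 34 mm high, about 0.17 kg, standing flat on the counter in front of the rack. It slides freely. Fully home, its middle is 32 mm in front of the rail's front face.
- tin_a_center (a point): Middle of an identical tin already standing in the rack's leftmost gap; loose, to be left alone.
- tin_b_center (a point): Middle of an identical tin already standing in the rack's rightmost gap; loose, to be left alone.
- mug: Yellow plastic mug, 76 mm diameter, 85 mm high, left of the work; bystander. Origin: centre of its underside.
- weight: Brass scale weight with a knob, 44 mm diameter, 54 mm high, right of the work; bystander. Origin: centre of its underside.
- carton: Cardboard carton 50 x 75 x 110 mm (high), standing behind the rack; bystander. Origin: centre of its underside.
- jar: Amber glass jar, 64 mm diameter, 85 mm high, behind the rack; bystander. Origin: centre of its underside.
- scoop: Spoon with a wooden handle, 200 mm long, lying left of the work; bystander. Origin: at counter height under its middle.
- tin: The same loose tin; origin: centre of its underside. Its turn about the vertical means nothing.
Things that resemble listed ones, but are neither listed nor needed, are in the scene too. Leave any green, orange or pink look-alike of the tin alone.

How it is judged:
On the way, in this order (a step that is already met when the one before it is completed fails the run):
1. a fingertip touches the top of the rail over the first gap from the tall post (contact force between the fingers and rail above 0.3 N and horizontal distance between the grasp point and tall_post between 0 and 0.07 m), for 0.05 s.
2. the fingertip touches the rail over the second gap (contact force between the fingers and rail above 0.3 N and horizontal distance between the grasp point and tall_post between 0.094 and 0.152 m), for 0.05 s.
3. the fingertip touches the rail over the third gap (contact force between the fingers and rail above 0.3 N and horizontal distance between the grasp point and tall_post between 0.176 and 0.234 m), for 0.05 s.
4. the tin is fully home in the third gap ((y of tin_center in the frame of tall_post between 0.197 and 0.213 m or y of tin_center in the frame of tall_post between -0.213 and -0.197 m) and x of tin_center in the frame of rack between -0.037 and -0.025 m and height (world z) of tin_center between 0.012 and 0.022 m and angle between tin_center's own z axis and vertical below 0.1 rad), for 0.2 s.
At the end, for the whole second after the job is handed in: The loose tin stands flat on the counter in the third gap from the tall post (its middle within 8 mm of the gap's middle) and within 5 mm of touching the back rail, at rest; the two other tins are within 12 mm of where they were (all of step 4 and linear speed of tin below 0.01 m/s and distance of each of tin_a_center, tin_b_center from where it was at the start of the episode below 0.012 m).
It fails at once if the fingers touch the rail past the third gap (more than 16 mm beyond the middle of the divider that ends it) (contact force between the fingers and rail above 0.3 N and horizontal distance between the grasp point and tall_post between 0.262 and 0.5 m).
It fails at once if the rail is pressed harder than 40 N (contact force between the fingers and rail above 40 N).
It fails at once if the tin is lifted more than 10 mm off the counter or tipped more than 0.35 rad (height (world z) of tin_center above 0.027 m or angle between tin_center's own z axis and vertical above 0.35 rad).
It fails at once if a tin already in the rack is moved more than 15 mm (distance of any of tin_a_center, tin_b_center from where it was at the start of the episode above 0.015 m).
It fails at once if another thing on the counter is moved more than 20 mm (distance of any of mug, weight, carton, jar, scoop from where it was at the start of the episode above 0.02 m).
It also fails if it takes over 72 s, if anything falls off the work surface, if the arm or the gripper's body presses on something with over 40 N, if the wrist force passes 120 N, or if a joint passes its speed limit or range.

ROBOT

A 6-joint arm with a two-finger parallel gripper is mounted at the origin on the work surface. World frame = base frame: x ahead of the robot, y to its left, z up, the work surface at z = 0. Lengths are in m, angles in rad, forces in N, time in s.
With the tool pointing down it reaches from about 0.35 to 0.875 m from the base axis. Payload 4.2 kg.
Tool frame: the origin (TCP) lies at the very end of the fingers, on their centre line; the grasp point (between the pads) lies 19 mm behind it; z points along the fingers, y is the direction in which the jaws open and shut (so a half turn about z gives the same grasp; the last joint's range is limited). The gripper opens to 87 mm and grips with 3 to 60 N. Pads are 19 mm wide; open, the fingers measure 117 mm over their backs; the gripper's body (75 mm by 190 mm) begins 51 mm behind the grasp point.
Start: joints at [-1.028, 0.385, 0.008, 0, -1.194, -0.259], TCP at [0.175, -0.6, 0.223] pointing down, gripper open.
Joint ranges: [-3.14, 3.14], [-1.21, 2.06], [-1.07, 1.41], [-3.16, 2.05], [-2.99, -0.16], [-3.1, 3.1]. Speed limits (rad/s): [2.79, 2.79, 3.14, 3.14, 3.14, 3.14].

INTERFACE

Orientations are given as a unit quaternion [w, x, y, z].
In Python, from plant import ctrl, eyes, hand_in gives the robot as it stands. The module is installed in compiled form; this text tells all that it offers.
- The arm moves only by the tool apply_moves, never from a script. Its argument "moves" is a list of rows, each a list of 7 numbers: the shift along the tool's x, y, z in m, then the turn, a rotation vector about the tool's x, y, z in degrees, then the gripper's target within -1 to 1 (fully open at 1, half-way at 0, shut at -1). In form: [[x, y, z, wx, wy, wz, grip], ...]. A call has 1 to 12 rows; each row shifts and turns the pose as measured when the row begins, along the tool's axes as they then stand; what a row does not reach is not made up. A row lasts 1/12 s, in which the tool goes at most 41.7 mm and 7.16 degrees, less where a joint would pass 70% of its speed; a pose out of reach is approached as far as the arm can. A call is refused whole if a number of a shift passes 0.0417 or a number of a turn 7.16, either way. A call with a gripper value outside its range is refused whole. The fingers move at their own pace and stop on an object; "grip_force" is the grip in N (left out, the last holds). Time passes only in rows, so rows that do not move let the fingers close. It gives the time, the measured TCP pose, the force and the opening at its end, in the units of the state.
- ctrl.get_state(): the state, without advancing time (a new reading comes with each control period).
- eyes.camera(name): name is "scene" or "top"; returns the picture (384x512x3 uint8, red, green, blue); there is no depth.
- eyes.get_calibration(name): a dict with "mtx" (3x3 intrinsics, pixels), "k1" (the pictures are not rectified: a ray, as slopes to the right and down, at radius r is drawn at 1 + k1 r^2 times it, then the intrinsics apply), "R" (3x3) and "t" (3): a world point X has camera coordinates R X + t. Camera axes: x right, y down, z forward; pixel columns grow to the right and rows downward; lengths in m; the calibration is good to about 2 mm. A picture is of the moment at which its call begins. get_calibration takes no time and is no camera call.
- hand_in(): hands the job in, once; it reports no verdict.
The state is a dict: "clock": time; "qpos": joint angles; "qvel": joint speeds; "joint_torque": joint torques, N m; "eef_pos": TCP position; "orientation": TCP orientation; "force": force on the tool from outside, world axes, zero at the start; "moment": the same for the moment, N m; "gripper_width": finger opening in m.
Only numpy, scipy, OpenCV 4.12 (cv2) and the standard library are available. Lean on these libraries where they do the work, as an engineer would, in place of code of your own. Each camera call takes 0.05 s, during which the arm holds its last target. There are 200 camera calls.

## Working session

There is one attempt and no reset: what is moved stays moved. The work goes in short steps, Python scripts to look and compute and a tool call to move; the robot and the scene stay as the last step left them, time stands still between calls to the robot, and variables do not carry over. Pictures are saved under pics/ and viewed, about 8 in all and at most 12, crops included, and the job is handed in when it is done.

Besides the shell and the picture viewer there is one more tool, called after "Emit:" as a command line: name --pt "numbers of a row" for each row, then --argument value for the rest. apply_moves: Moves the arm, as the interface text tells. Its arguments: {"type":"object","properties":{"moves":{"type":"array"},"grip_force":{"type":"number"}},"required":["moves"]}

```bash
mkdir -p pics
cat > h.py <<'E'
import numpy as np, cv2
from plant import ctrl, eyes, hand_in
def snap(n,f):
    im=eyes.camera(n); cv2.imwrite('pics/'+f,im[:,:,::-1]); return im
def ray(n,u,v):
    c=eyes.get_calibration(n); K=np.array(c['mtx']); k=c['k1']; R=np.array(c['R']); t=np.array(c['t'])
    xd=np.array([(u-K[0,2])/K[0,0],(v-K[1,2])/K[1,1]]); x=xd.copy()
    for _ in range(30): x=xd/(1+k*(x@x))
    return -R.T@t, R.T@np.array([x[0],x[1],1.])
def onz(n,u,v,z):
    o,d=ray(n,u,v); return o+d*(z-o[2])/d[2]
def proj(n,X):
    c=eyes.get_calibration(n); K=np.array(c['mtx'])
    p=np.array(c['R'])@np.array(X)+np.array(c['t']); x=p[:2]/p[2]; x=x*(1+c['k1']*(x@x))
    return K[:2,:2]@x+K[:2,2]
E
python3 - <<'E'
from h import *
a=snap('scene','s1.png');b=snap('top','t1.png')
for n in('scene','top'):
    c=eyes.get_calibration(n);print(n,c['k1'],(-np.array(c['R']).T@np.array(c['t'])).round(3))
s=ctrl.get_state();print({k:np.round(v,4) for k,v in s.items()})
cv2.imwrite('pics/t1b.png',cv2.resize(b[:,:,::-1],(800,600),interpolation=cv2.INTER_CUBIC))
cv2.imwrite('pics/s1b.png',cv2.resize(a[:,:,::-1],(800,600),interpolation=cv2.INTER_CUBIC))
E
```

```text
scene -0.09466714990871518 [ 0.987 -0.645  0.612]
top -0.08274992400226057 [0.352 0.055 1.013]
{'clock': np.float64(0.1), 'qpos': array([-1.0284e+00,  3.8550e-01,  6.8000e-03, -4.0000e-04, -1.1940e+00,
       -2.5860e-01]), 'qvel': array([ 0.0007, -0.0017,  0.0026,  0.0028,  0.0006,  0.0006]), 'joint_torque': array([ 1.70000e-03, -3.91691e+01,  1.87935e+01,  4.23190e+00,
        1.34000e-02, -1.00000e-04]), 'eef_pos': array([ 0.1749, -0.5995,  0.2216]), 'orientation': array([-2.000e-04, -1.413e-01,  9.900e-01,  1.000e-03]), 'force': array([ 0.3796, -0.255 , -0.3128]), 'moment': array([-0.002 ,  0.0159, -0.0052]), 'gripper_width': np.float64(0.0867)}
```

View pics/t1b.png

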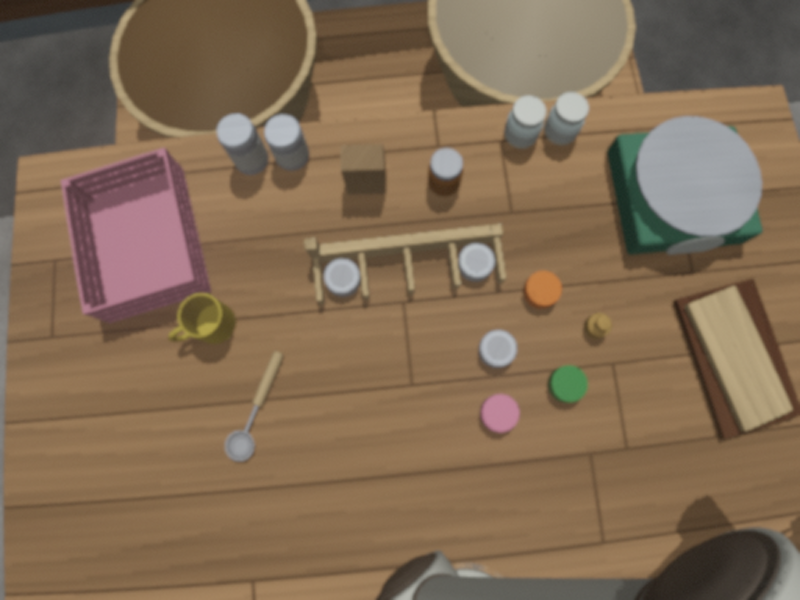

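View pics/s1b.png

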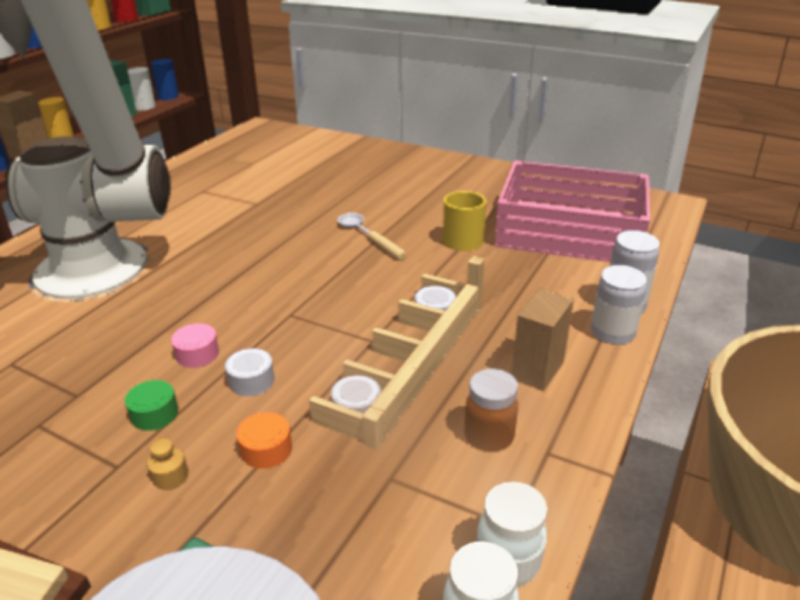

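The top view shows the rack's tall post at the left end, about (311,243) in the 800x600 picture. The filled gaps are at (341,276) and (477,262), and the third gap is empty, between the dividers at x≈409 and 455. The loose tin is at (498,349). The scene view agrees: the tall post is at the far (left) end, and the look-alikes are orange, green and pink.

```bash
cat >> h.py <<'E'
def blobs(im,m,mina=60):
    n,l,s,c=cv2.connectedComponentsWithStats(m.astype(np.uint8)); return [(c[i].round(1),s[i,4],s[i,:4]) for i in range(1,n) if s[i,4]>mina]
E
python3 - <<'E'
from h import *
im=cv2.imread('pics/t1.png'); hsv=cv2.cvtColor(im,cv2.COLOR_BGR2HSV)
print('rail px',[hsv[int(v/1.5625),int(u/1.5625)].tolist() for u,v in((340,249),(400,242),(470,235),(311,243),(409,270),(380,300),(420,215))])
m=(hsv[:,:,1]<60)&(hsv[:,:,2]>110); m[:140]=0
for b in blobs(im,m):
    print(b[0],b[1],b[2],onz('top',*b[0],.034).round(4))
# crop x4
x0,y0=185,135
c=cv2.resize(im[y0:y0+75,x0:x0+150],None,fx=5.3,fy=5.3,interpolation=cv2.INTER_CUBIC)
cv2.imwrite('pics/c1.png',c)
for n,u,v,z in(('post top',311,243,.09),('rail L',321,250,.05),('rail R',502,230,.05),('orange',543,289,.034),('green',569,384,.034),('pink',500,413,.034),('weight',598,325,.03)):
    print(n,onz('top',u/1.5625,v/1.5625,z).round(4))
E
```

```text
rail px [[20, 76, 185], [20, 77, 181], [20, 78, 174], [19, 80, 170], [20, 79, 167], [16, 106, 140], [16, 107, 138]]
[  2.  231.4] 988 [  0 140   9 244] [0.5205 0.7789 0.034 ]
[452.5 144.3] 453 [424 140  56  13] [ 0.6415 -0.5329  0.034 ]
[304.8 166.2] 450 [293 155  25  23] [ 0.6192 -0.0936  0.034 ]
[218.2 176. ] 452 [206 165  25  23] [0.6162 0.1504 0.034 ]
[318.5 222.3] 478 [306 211  25  24] [ 0.4585 -0.1104  0.034 ]
[154.1 282.1] 374 [144 259  22  37] [0.3447 0.3435 0.034 ]
[504.1 367.4] 482 [490 340  22  44] [ 0.0199 -0.554   0.034 ]
[283.1 367.8] 412 [252 353  64  31] [0.0981 0.0274 0.034 ]
post top [0.6628 0.1917 0.09  ]
rail L [0.6614 0.1807 0.05  ]
rail R [ 0.6649 -0.1444  0.05  ]
orange [ 0.5533 -0.2052  0.034 ]
green [ 0.3824 -0.2247  0.034 ]
pink [ 0.3468 -0.0994  0.034 ]
weight [ 0.4792 -0.2941  0.03  ]
```

View pics/c1.png

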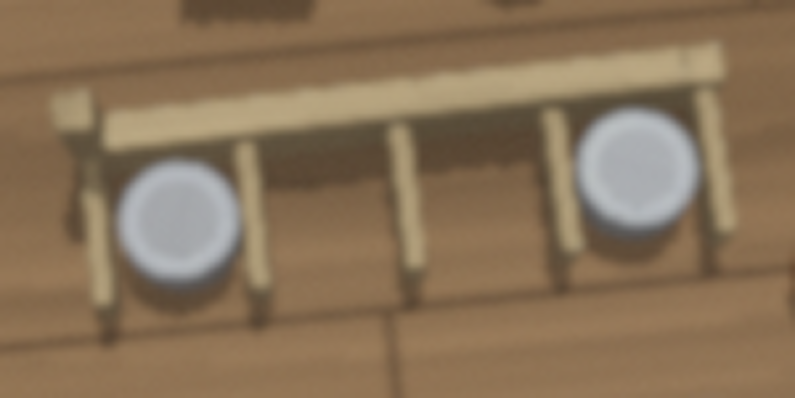

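The crop shows the rail top as a clean light strip from (105,133) to (722,62). The divider tops are at about (97,250), (252,215), (406,200), (562,180) and (715,165), and gap 3 (406 to 562) is empty. Next I'll fit the rack pose from these edges.

```bash
cat > rack.py <<'E'
from h import *
im=cv2.imread('pics/t1.png'); S=8; x0,y0=185,135
g=cv2.resize(im[y0:y0+75,x0:x0+150],None,fx=S,fy=S,interpolation=cv2.INTER_CUBIC)
hsv=cv2.cvtColor(g,cv2.COLOR_BGR2HSV); m=((hsv[:,:,1]<95)&(hsv[:,:,1]>50)&(hsv[:,:,2]>150)).astype(np.uint8)
px=lambda u,v:(x0+(u+.5)/S-.5,y0+(v+.5)/S-.5)
L=lambda t:(133+(62-133)*(t-105)/(722-105))   # rail mid in 5.3 crop
B=[];F=[]
for a,b in((120,225),(275,380),(430,535),(590,670)):
    for t in np.arange(a,b,3):
        u=int(t*S/5.3); v=int(L(t)*S/5.3); col=m[:,u]
        if not col[v]: continue
        i=v
        while col[i]: i-=1
        j=v
        while col[j]: j+=1
        B.append(onz('top',*px(u,i+.5),.05)); F.append(onz('top',*px(u,j-.5),.05))
B=np.array(B);F=np.array(F)
pb=np.polyfit(B[:,1],B[:,0],1);pf=np.polyfit(F[:,1],F[:,0],1)
print('back',pb,'front',pf,'n',len(B))
s=(pb[0]+pf[0])/2; th=np.arctan(-s)  # rail dir y: (s,1)
ey=np.array([s,1])/np.hypot(s,1); ex=np.array([ey[1],-ey[0]])
# dividers at z=.04: sample rows below rail
offs=[]
for k,(u5,va,vb) in enumerate(((97,200,290),(252,160,275),(406,145,255),(560,125,235),(714,105,215))):
    for v5 in np.arange(va,vb,6):
        v=int(v5*S/5.3); c=np.arange(int((u5-28)*S/5.3),int((u5+32)*S/5.3)); c=c[m[v,c]>0]
        if len(c)<5 or len(c)>36: continue
        P=onz('top',*px(c.mean(),v),.04)[:2]; offs.append((k,P@ey))
offs=np.array(offs)
for k in range(5): 
    q=offs[offs[:,0]==k,1]; print(k,len(q),np.median(q).round(4),q.std().round(4))
c0=np.mean([np.median(offs[offs[:,0]==k,1])-(.164-.082*k) for k in range(5) if (offs[:,0]==k).sum()>4])
d=((pb[1]+pf[1])/2)*ey[1]      # ex-coordinate of rail centre line
O=c0*ey+d*ex
print('angle deg',np.degrees(th),'rail centre',O.round(4),'ex',ex.round(4),'ey',ey.round(4))
np.savez('rack.npz',O=O,ex=ex,ey=ey)
W=lambda x,y:(O+(x-.01)*ex+y*ey)   # rack frame -> world
print('post',W(.01,.164).round(4),'gaps',[W(.01,y).round(4).tolist() for y in(.123,.041,-.041)])
print('goal',W(-.032,-.041).round(4),'gap mouth',W(-.13,-.041).round(4))
T=np.array([.4585,-.1104]); print('tin in rack frame', (T-O)@ex+.01,(T-O)@ey)
for n,P in(('orange',(.5533,-.2052)),('green',(.3824,-.2247)),('pink',(.3468,-.0994))): print(n,((np.array(P)-O)@ex+.01).round(3),((np.array(P)-O)@ey).round(3))
# scene cross-check
sc=cv2.imread('pics/s1.png')
for y in(.154,.174,-.174):
  for z in(.05,.09):
    print('scene x1.5625',y,z,(proj('scene',[*W(.01,y),z])*1.5625).round(1))
E
python3 rack.py
```

```text
back [-0.01388166  0.67726611] front [-0.019383    0.65741753] n 132
0 15 0.1833 0.0006
1 20 0.1007 0.0004
2 19 0.0184 0.0004
3 19 -0.0632 0.0003
4 19 -0.1457 0.0003
angle deg 0.9528745310860459 rail centre [0.6668 0.0298] ex [0.9999 0.0166] ey [-0.0166  0.9999]
post [0.6641 0.1938] gaps [[0.6648, 0.1528], [0.6662, 0.0708], [0.6675, -0.0112]]
goal [ 0.6255 -0.0119] gap mouth [ 0.5275 -0.0135]
tin in rack frame -0.2006488939120183 -0.13670979733036068
orange -0.107 -0.233
green -0.279 -0.25
pink -0.312 -0.124
scene x1.5625 0.154 0.05 [470.7 284.5]
scene x1.5625 0.154 0.09 [471.9 262.1]
scene x1.5625 0.174 0.05 [475.5 278.3]
scene x1.5625 0.174 0.09 [476.7 256.1]
scene x1.5625 -0.174 0.05 [366.9 417.4]
scene x1.5625 -0.174 0.09 [365.5 392.1]
```

Emit:
apply_moves --pt "0 0 0 0 0 5.1 -1" --pt "0 0 0 0 0 5.1 -1" --pt "0 0 0 0 0 5.1 -1" --pt "0 0 0 0 0 0 -1" --pt "-0.0209 0.031 0 0 0 0 -1" --pt "-0.0209 0.031 0 0 0 0 -1" --pt "-0.0209 0.031 0 0 0 0 -1" --pt "-0.0209 0.031 0 0 0 0 -1" --pt "-0.0209 0.031 0 0 0 0 -1" --pt "-0.0209 0.031 0 0 0 0 -1" --pt "-0.0209 0.031 0 0 0 0 -1" --pt "-0.0209 0.031 0 0 0 0 -1" --grip_force 20

```text
clock: 1.1
eef_pos: [0.3403, -0.3431, 0.2151]
orientation: [-0.004, -0.005, 1.0, 0.006]
force: [0.7, -0.9, -0.0]
gripper_width: 0.0151
```

```bash
cat > go.py <<'E'
import sys
from h import *
from scipy.spatial.transform import Rotation as Ro
# usage: go.py rackx racky z yaw_off(deg; 0 = tool y along +rack y)
z=np.load('rack.npz'); O,ex,ey=z['O'],z['ex'],z['ey']
a=[float(v) for v in sys.argv[1:]]
s=ctrl.get_state(); w,x,y,zz=s['orientation']; R=Ro.from_quat([x,y,zz,w])
P=s['eef_pos']; r=P[:2]-O
print('t',round(float(s['clock']),2),'tcp rack',(r@ex+.01).round(4),(r@ey).round(4),'z',P[2].round(4),'F',np.round(s['force'],2),'w',round(float(s['gripper_width']),4))
E3=np.array([[*ex,0],[*ey,0],[0,0,1]]).T
yaw=Ro.from_euler('z',a[3] if len(a)>3 else 0,degrees=True).as_matrix()
T=E3@yaw@np.diag([-1,1,-1])
rv=(R.inv()*Ro.from_matrix(T)).as_rotvec(degrees=True)
if a:
    G=np.array([*(O+(a[0]-.01)*ex+a[1]*ey),a[2]])
    print('shift now-axes',R.inv().apply(G-P).round(4),'target-axes',(T.T@(G-P)).round(4))
print('turn',rv.round(2))
E
python3 go.py .01 .123 .08
```

```text
t 1.1 tcp rack -0.3227 -0.3674 z 0.2151 F [ 0.73 -0.91 -0.01] w 0.0151
shift now-axes [-0.3306  0.4909  0.1383] target-axes [-0.3327  0.4904  0.1351]
turn [ 0.64 -0.4  -0.35]
```

Emit:
apply_moves --pt "-0.022 0.0325 0 0 0 0 -1" --pt "-0.022 0.0325 0 0 0 0 -1" --pt "-0.022 0.0325 0 0 0 0 -1" --pt "-0.022 0.0325 0 0 0 0 -1" --pt "-0.022 0.0325 0 0 0 0 -1" --pt "-0.022 0.0325 0 0 0 0 -1" --pt "-0.022 0.0325 0 0 0 0 -1" --pt "-0.022 0.0325 0 0 0 0 -1" --pt "-0.022 0.0325 0 0 0 0 -1" --pt "-0.022 0.0325 0 0 0 0 -1" --pt "-0.022 0.0325 0 0 0 0 -1" --pt "-0.022 0.0325 0 0 0 0 -1"

```text
clock: 2.1
eef_pos: [0.6003, 0.0769, 0.2181]
orientation: [-0.003, -0.022, 1.0, 0.006]
force: [1.0, 0.4, 0.3]
gripper_width: 0.0002
```

```bash
python3 go.py .01 .123 .08
```

```text
t 2.1 tcp rack -0.0558 0.0482 z 0.2181 F [0.97 0.36 0.29] w 0.0002
shift now-axes [-0.0688  0.0713  0.1385] target-axes [-0.0658  0.0748  0.1381]
turn [ 0.66 -0.38  1.61]
```

Emit:
apply_moves --pt "-0.022 0.023 0 0.3 -0.2 0.7 -1" --pt "-0.022 0.023 0 0.3 -0.2 0.7 -1" --pt "-0.02 0.022 0 0 0 0 -1" --pt "-0.004 0.003 0 0 0 0 -1" --pt "0 0 0.025 0 0 0 -1" --pt "0 0 0.025 0 0 0 -1" --pt "0 0 0.025 0 0 0 -1" --pt "0 0 0.025 0 0 0 -1" --pt "0 0 0.02 0 0 0 -1" --pt "0 0 0 0 0 0 -1"

```text
clock: 2.93
eef_pos: [0.6707, 0.1633, 0.089]
orientation: [-0.0, -0.026, 1.0, 0.0]
force: [0.3, -0.5, -1.6]
gripper_width: 0.0003
```

```bash
python3 go.py .01 .123 .055
```

```text
t 2.93 tcp rack 0.016 0.1334 z 0.089 F [ 0.33 -0.52 -1.64] w 0.0003
shift now-axes [ 0.0064 -0.0102  0.0339] target-axes [ 0.006  -0.0104  0.034 ]
turn [ 0.05 -0.04  2.06]
```

Emit:
apply_moves --pt "0.006 -0.014 0 0 0 2.0 -1" --pt "0 -0.003 0 0 0 0 -1" --pt "0 0 0.01 0 0 0 -1" --pt "0 0 0.01 0 0 0 -1" --pt "0 0 0.007 0 0 0 -1" --pt "0 0 0.002 0 0 0 -1" --pt "0 0 0 0 0 0 -1"

```text
clock: 3.52
eef_pos: [0.6668, 0.1458, 0.0598]
orientation: [0.001, -0.012, 1.0, 0.0]
force: [-0.4, 0.4, 0.4]
gripper_width: 0.0003
```

```bash
python3 go.py .01 .115 .05
```

```text
t 3.52 tcp rack 0.0119 0.116 z 0.0598 F [-0.45  0.43  0.36] w 0.0003
shift now-axes [ 0.0019 -0.001   0.0098] target-axes [ 0.0019 -0.001   0.0098]
turn [0.05 0.12 0.47]
```

Emit:
apply_moves --pt "0.002 0 0.004 0 0 0.4 -1" --pt "0 0 0.003 0 0 0 -1" --pt "0 0 0.0015 0 0 0 -1" --pt "0 0 0.001 0 0 0 -1"

```text
clock: 3.85
eef_pos: [0.6653, 0.1467, 0.0505]
orientation: [0.002, -0.01, 1.0, 0.0]
force: [-2.5, -0.3, 5.5]
gripper_width: 0.0006
```

Emit:
apply_moves --pt "0 0 0.0015 0 0 0 -1"

```text
clock: 3.93
eef_pos: [0.6653, 0.1467, 0.0505]
orientation: [0.002, -0.01, 1.0, 0.0]
force: [-4.2, 0.1, 11.2]
gripper_width: 0.0004
```

Emit:
apply_moves --pt "0 0 0.001 0 0 0 -1"

```text
clock: 4.02
eef_pos: [0.6654, 0.1468, 0.0505]
orientation: [0.002, -0.01, 1.0, 0.0]
force: [-1.0, -0.6, 3.0]
gripper_width: 0.0004
```

Emit:
apply_moves --pt "0 -0.01 0.001 0 0 0 -1" --pt "0 -0.01 0.001 0 0 0 -1" --pt "0 -0.01 0.001 0 0 0 -1" --pt "0 -0.01 0.001 0 0 0 -1" --pt "0 -0.01 0.001 0 0 0 -1"

```text
clock: 4.43
eef_pos: [0.6721, 0.0982, 0.0506]
orientation: [0.01, -0.013, 1.0, 0.003]
force: [-0.8, 3.0, 5.1]
gripper_width: 0.0005
```

```bash
python3 go.py .01 .041 .05
```

```text
t 4.43 tcp rack 0.0164 0.0683 z 0.0506 F [-0.75  3.05  5.13] w 0.0005
shift now-axes [ 0.0066 -0.0273  0.0003] target-axes [ 0.0064 -0.0273  0.0006]
turn [0.39 1.15 0.5 ]
```

Emit:
apply_moves --pt "0.0045 -0.009 0.001 0.1 0.5 0.2 -1" --pt "0.004 -0.009 0.001 0.1 0.5 0.2 -1" --pt "0.002 -0.009 0.001 0.1 0.2 0.1 -1"

```text
clock: 4.68
eef_pos: [0.6663, 0.0685, 0.0505]
orientation: [0.005, -0.008, 1.0, 0.002]
force: [-0.1, 3.0, 5.6]
gripper_width: 0.0004
```

```bash
python3 go.py .01 .041 .05
```

```text
t 4.68 tcp rack 0.0101 0.0388 z 0.0505 F [-0.12  2.97  5.57] w 0.0004
shift now-axes [0.0001 0.0022 0.0005] target-axes [0.0001 0.0022 0.0005]
turn [ 0.28  0.56 -0.08]
```

Emit:
apply_moves --pt "0 -0.008 0.001 0.1 0.3 0 -1" --pt "0.001 -0.009 0.001 0 0.2 0 -1" --pt "0.001 -0.009 0.001 0 0.2 0 -1" --pt "0.001 -0.009 0.001 0 0.2 0 -1"

```text
clock: 5.02
eef_pos: [0.6671, 0.0304, 0.0505]
orientation: [0.002, -0.007, 1.0, 0.003]
force: [0.2, 3.9, 6.3]
gripper_width: 0.0006
```

```bash
python3 go.py .01 -.041 .05
```

```text
t 5.02 tcp rack 0.0103 0.0006 z 0.0505 F [0.22 3.88 6.27] w 0.0006
shift now-axes [ 0.0002 -0.0416  0.0002] target-axes [ 0.0003 -0.0416  0.0005]
turn [ 0.37  0.23 -0.13]
```

Emit:
apply_moves --pt "0.0005 -0.009 0.001 0.2 0.2 0 -1" --pt "0.0008 -0.009 0.001 0.1 0.2 0 -1" --pt "0.0008 -0.009 0.001 0.1 0.2 0 -1" --pt "0.0005 -0.006 0.001 0 0.1 0 -1" --pt "0 0 0.001 0 0 0 -1"

```text
clock: 5.43
eef_pos: [0.6684, -0.0071, 0.0505]
orientation: [0.001, -0.006, 1.0, 0.002]
force: [-2.5, 5.1, 9.4]
gripper_width: 0.0002
```

```bash
python3 go.py .01 -.041 .05
```

```text
t 5.43 tcp rack 0.0109 -0.037 z 0.0505 F [-2.49  5.09  9.43] w 0.0002
shift now-axes [ 0.0009 -0.004   0.0005] target-axes [ 0.0009 -0.004   0.0005]
turn [ 0.21  0.17 -0.32]
```

Contact was kept over gaps 1, 2 and 3. I've stopped about 0.20 m from the post, so I'll lift here and move to the right of the loose tin.

Emit:
apply_moves --pt "0 -0.002 0.001 0 0 0 -1" --pt "0 0 -0.02 0 0 0 -1" --pt "0 0 -0.03 0 0 0 -1" --pt "0 0 -0.03 0 0 0 -1" --pt "0.0345 -0.0265 0 0 0 0 -0.4" --pt "0.0345 -0.0265 0 0 0 0 -0.4" --pt "0.0345 -0.0265 0 0 0 0 -0.4" --pt "0.0345 -0.0265 0 0 0 0 -0.4" --pt "0.0345 -0.0265 0 0 0 0 -0.4" --pt "0.0345 -0.0265 0 0 0 0 -0.4" --pt "0 0 0 0 0 0 -0.4"

```text
clock: 6.35
eef_pos: [0.4586, -0.172, 0.1242]
orientation: [-0.014, -0.0, 1.0, 0.001]
force: [-0.2, 0.7, -1.0]
gripper_width: 0.0255
```

```bash
python3 go.py -.2 -.198 .12 -90; python3 -c "
from h import *
print(ctrl.get_state()['qpos'].round(3))"
```

```text
t 6.35 tcp rack -0.2016 -0.1983 z 0.1242 F [-0.16  0.72 -0.96] w 0.0255
shift now-axes [-0.0017  0.0004  0.0041] target-axes [0.0003 0.0016 0.0042]
turn [-1.14 -1.34 89.05]
[-0.027  0.271 -0.437 -0.002 -0.891 -1.542]
```

Emit:
apply_moves --pt "0 0 0 0 0 -7.1 -0.4" --pt "0 0 0 0 0 -7.1 -0.4" --pt "0 0 0 0 0 -7.1 -0.4" --pt "0 0 0 0 0 -7.1 -0.4" --pt "0 0 0 0 0 -7.1 -0.4" --pt "0 0 0 0 0 -7.1 -0.4" --pt "0 0 0 0 0 -7.1 -0.4" --pt "0 0 0 0 0 -7.1 -0.4" --pt "0 0 0 0 0 -7.1 -0.4" --pt "0 0 0 0 0 -7.1 -0.4" --pt "0 0 0 0 0 -7.1 -0.4" --pt "0 0 0 0 0 -7.1 -0.4"

```text
clock: 7.35
eef_pos: [0.4348, -0.1837, 0.1137]
orientation: [-0.021, -0.681, 0.731, 0.024]
force: [-0.5, -0.7, 0.1]
gripper_width: 0.0262
```

```bash
python3 go.py -.2 -.198 .012 90; python3 -c "
from h import *
print(ctrl.get_state()['qpos'].round(3))"
```

```text
t 7.35 tcp rack -0.2256 -0.2096 z 0.1137 F [-0.53 -0.72  0.08] w 0.0262
shift now-axes [-0.0136 -0.031   0.0999] target-axes [-0.0116 -0.0256  0.1017]
turn [ 3.71  0.26 -4.98]
[-0.056  0.275 -0.466 -0.003 -0.895 -0.012]
```

Emit:
apply_moves --pt "-0.006 -0.013 0 1.9 0.1 -2.5 -0.4" --pt "-0.006 -0.013 0 1.8 0.1 -2.5 -0.4" --pt "0 0 0 0 0 0 -0.4" --pt "0 0 0.02 0 0 0 -0.4" --pt "0 0 0.02 0 0 0 -0.4" --pt "0 0 0 0 0 0 -0.4"

```text
clock: 7.85
eef_pos: [0.4536, -0.1769, 0.0677]
orientation: [0.004, 0.712, -0.702, -0.005]
force: [-1.0, 0.4, -0.4]
gripper_width: 0.026
```

```bash
python3 go.py -.2 -.198 .012 90
```

```text
t 7.85 tcp rack -0.2066 -0.2031 z 0.0677 F [-0.97  0.4  -0.37] w 0.026
shift now-axes [-0.005  -0.0073  0.0557] target-axes [-0.0051 -0.0066  0.0557]
turn [ 0.7   0.12 -0.1 ]
```

Emit:
apply_moves --pt "-0.005 -0.0073 0 0.7 0.1 0 -0.4" --pt "0 0 0 0 0 0 -0.4" --pt "0 0 0.015 0 0 0 -0.4" --pt "0 0 0.015 0 0 0 -0.4" --pt "0 0 0.012 0 0 0 -0.4" --pt "0 0 0.006 0 0 0 -0.4" --pt "0 0 0 0 0 0 -0.4"

```text
clock: 8.43
eef_pos: [0.463, -0.1734, 0.0225]
orientation: [-0.001, 0.711, -0.703, 0.002]
force: [0.1, -1.2, -0.3]
gripper_width: 0.0259
```

```bash
python3 go.py -.2 -.198 .012 90
```

```text
t 8.43 tcp rack -0.1972 -0.1998 z 0.0225 F [ 0.12 -1.19 -0.26] w 0.0259
shift now-axes [-0.0018  0.0029  0.0105] target-axes [-0.0018  0.0028  0.0105]
turn [-0.27 -0.09 -0.3 ]
```

Emit:
apply_moves --pt "0 0.003 0.006 -0.2 0 -0.3 -0.4" --pt "0 0 0.003 0 0 0 -0.4" --pt "-0.007 0 0 0 0 0 -0.4" --pt "-0.007 0 0 0 0 0 -0.4" --pt "-0.007 0 0 0 0 0 -0.4" --pt "-0.007 0 0 0 0 0 -0.4" --pt "-0.007 0 0 0 0 0 -0.4" --pt "-0.007 0 0 0 0 0 -0.4"

```text
clock: 9.1
eef_pos: [0.4613, -0.1284, 0.0162]
orientation: [-0.002, 0.713, -0.701, 0.003]
force: [0.1, -0.6, 0.0]
gripper_width: 0.026
```

```bash
python3 go.py -.2 -.0803 .012 90
python3 - <<'E'
from h import *
b=snap('top','t2.png'); cv2.imwrite('pics/t2c.png',cv2.resize(b[130:300,160:400,::-1],None,fx=3,fy=3,interpolation=cv2.INTER_CUBIC))
E
```

```text
t 9.1 tcp rack -0.1981 -0.1548 z 0.0162 F [ 0.07 -0.62  0.02] w 0.026
shift now-axes [-0.0745  0.0019  0.004 ] target-axes [-0.0745  0.0019  0.0042]
turn [-0.41 -0.14 -0.02]
```

View pics/t2c.png

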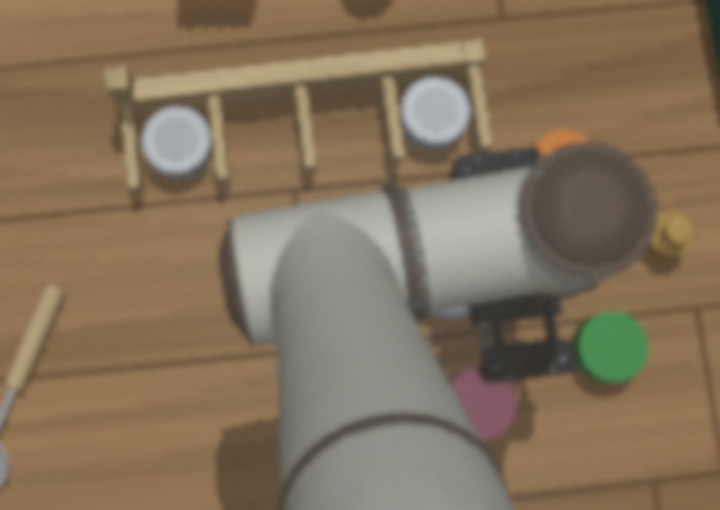

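The arm hides the loose tin in this crop. The racked tins at (177,140) and (435,110), and the visible look-alikes, haven't moved. I'll continue the push.

Emit:
apply_moves --pt "-0.007 0.001 0.002 -0.4 -0.1 0 -0.4" --pt "-0.007 0.001 0 0 0 0 -0.4" --pt "-0.007 0 0 0 0 0 -0.4" --pt "-0.007 0 0 0 0 0 -0.4" --pt "-0.007 0 0 0 0 0 -0.4" --pt "-0.007 0 0 0 0 0 -0.4" --pt "-0.006 0 0 0 0 0 -0.4" --pt "-0.005 0 0 0 0 0 -0.4"

```text
clock: 9.82
eef_pos: [0.4584, -0.0691, 0.0145]
orientation: [0.0, 0.714, -0.701, 0.0]
force: [1.2, -1.5, 0.7]
gripper_width: 0.026
```

```bash
python3 go.py -.2 -.0803 .012 90
python3 - <<'E'
from h import *
b=snap('scene','s2.png'); cv2.imwrite('pics/s2c.png',cv2.resize(b[140:320,60:330,::-1],None,fx=2.8,fy=2.8,interpolation=cv2.INTER_CUBIC))
E
```

```text
t 9.82 tcp rack -0.2 -0.0954 z 0.0145 F [ 1.2  -1.5   0.73] w 0.026
shift now-axes [-0.0151 -0.      0.0025] target-axes [-0.0151 -0.      0.0025]
turn [-0.02 -0.05  0.1 ]
```

View pics/s2c.png

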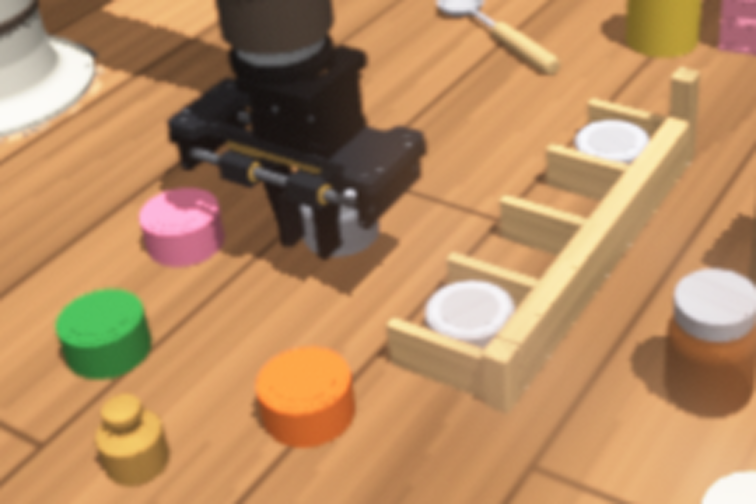

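The scene crop shows the tin at (340,225) sliding flat ahead of the fingers. The pink, green and orange look-alikes and the weight are untouched. I'll finish the lateral push, back off, lift and measure.

Emit:
apply_moves --pt "-0.007 0 0 0 0 0 -0.4" --pt "-0.006 0 0 0 0 0 -0.4" --pt "-0.003 0 0 0 0 0 -0.4" --pt "0 0 0 0 0 0 -0.4" --pt "0 0 0 0 0 0 -0.4"

```text
clock: 10.28
eef_pos: [0.458, -0.0504, 0.0144]
orientation: [0.0, 0.714, -0.7, 0.0]
force: [0.1, -1.5, 0.4]
gripper_width: 0.0261
```

```bash
python3 go.py -.2 -.0803 .012 90
```

```text
t 10.28 tcp rack -0.2001 -0.0767 z 0.0144 F [ 0.07 -1.55  0.42] w 0.0261
shift now-axes [ 0.0036 -0.0001  0.0024] target-axes [ 0.0036 -0.0001  0.0024]
turn [-0.   -0.05  0.17]
```

Emit:
apply_moves --pt "0.015 0 0 0 0 0 -0.4" --pt "0.015 0 0 0 0 0 -0.4" --pt "0 0 -0.03 0 0 0 -0.4" --pt "0 0 -0.03 0 0 0 -0.4" --pt "0 0 -0.03 0 0 0 -0.4" --pt "0 0.025 -0.02 0 0 7.1 -0.4" --pt "0 0.025 0 0 0 7.1 -0.4" --pt "0 0.025 0 0 0 7.1 -0.4" --pt "0 0 0 0 0 7.1 -0.4" --pt "0 0 0 0 0 7.1 -0.4" --pt "0 0 0 0 0 7.1 -0.4" --pt "0 0 0 0 0 7.1 -0.4"

```text
clock: 11.28
eef_pos: [0.3811, -0.0741, 0.1293]
orientation: [0.001, -0.347, 0.938, 0.001]
force: [0.4, 1.0, -0.4]
gripper_width: 0.0256
```

Emit:
apply_moves --pt "0 0 0 0 0 7.1 -0.4" --pt "0 0 0 0 0 7.1 -0.4" --pt "0 0 0 0 0 7.1 -0.4" --pt "0 0 0 0 0 7.1 -0.4" --pt "0 0 0 0 0 7.1 -0.4" --pt "0 0 0 0 0 0 -0.4"

```text
clock: 11.78
eef_pos: [0.3798, -0.0745, 0.1292]
orientation: [0.001, -0.04, 0.999, 0.002]
force: [0.1, 0.3, -0.7]
gripper_width: 0.0257
```

```bash
python3 go.py -.275 -.041 .12
python3 - <<'E'
from h import *
b=snap('scene','s3.png'); cv2.imwrite('pics/s3c.png',cv2.resize(b[140:320,60:330,::-1],None,fx=2.8,fy=2.8,interpolation=cv2.INTER_CUBIC))
t=snap('top','t3.png')
hsv=cv2.cvtColor(b,cv2.COLOR_RGB2HSV)
m=(hsv[:,:,1]<45)&(hsv[:,:,2]>110)
z=np.load('rack.npz')
for q in blobs(b,m,80):
    if 100<q[0][0]<330 and 140<q[0][1]<320:
        P=onz('scene',*q[0],.034)[:2]-z['O']; print(q, (P@z['ex']+.01).round(4),(P@z['ey']).round(4))
E
```

```text
t 11.78 tcp rack -0.2788 -0.0995 z 0.1292 F [ 0.07  0.29 -0.69] w 0.0257
shift now-axes [-0.0075  0.0581  0.0095] target-axes [-0.0038  0.0585  0.0092]
turn [0.23 0.09 3.66]
(array([224.8, 140.9]), np.int32(124), array([216, 136,  20,  13], dtype=int32)) -0.2839 0.2897
(array([278.3, 189.7]), np.int32(305), array([265, 183,  27,  15], dtype=int32)) -0.0357 0.1216
(array([185.3, 212. ]), np.int32(620), array([171, 199,  28,  27], dtype=int32)) -0.1867 -0.0533
(array([315.4, 248. ]), np.int32(609), array([301, 236,  30,  25], dtype=int32)) 0.1199 -0.0397
(array([227.2, 250.5]), np.int32(532), array([212, 240,  32,  23], dtype=int32)) -0.0359 -0.1245
```

View pics/s3c.png

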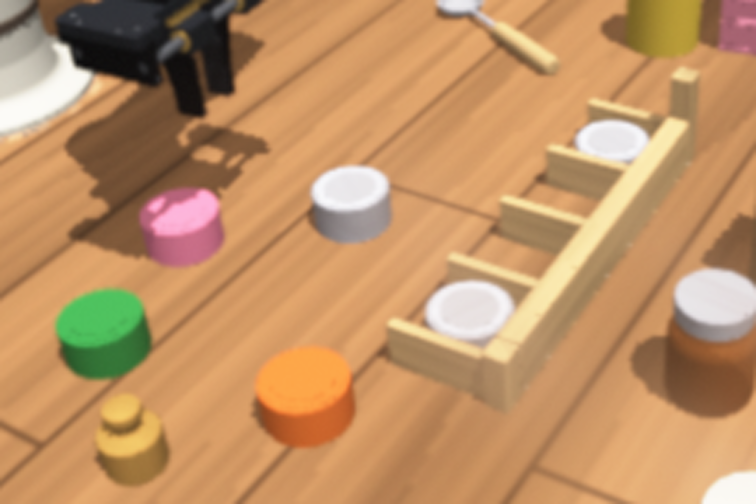

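The tin now stands free in front of gap 3, with its top ellipse centred at about (351,188) in the crop, and nothing else has moved. I'll measure it properly from both views.

```bash
cat > tin.py <<'E'
from h import *
import sys
z=np.load('rack.npz')
f=lambda n,p:(lambda P:((P@z['ex']+.01).round(4),(P@z['ey']).round(4)))(onz(n,*p,.034)[:2]-z['O'])
for n,fn in(('scene',sys.argv[1]),('top',sys.argv[2])):
    im=cv2.imread('pics/'+fn); hsv=cv2.cvtColor(im,cv2.COLOR_BGR2HSV)
    for vt in((185,200) if n=='scene' else (130,150)):
        for q in blobs(im,(hsv[:,:,1]<50)&(hsv[:,:,2]>vt),60):
            r=f(n,q[0])
            if -.3<r[0]<0 and abs(r[1])<.18: print(n,vt,q[0],q[1],q[2],*r)
print(f('scene',(185.3,207.2)))
E
python3 tin.py s3.png t3.png
```

```text
scene 185 [278.4 189.7] 310 [265 183  27  15] -0.0355 0.1217
scene 185 [184.6 207. ] 357 [171 199  28  17] -0.1993 -0.0378
scene 185 [227.2 250.4] 534 [212 240  32  22] -0.0361 -0.1243
scene 200 [278.3 189.8] 300 [266 183  26  15] -0.0355 0.1212
scene 200 [184.5 206.8] 348 [171 199  28  16] -0.2 -0.0373
scene 200 [227.3 250.3] 523 [212 240  32  22] -0.036 -0.1239
top 130 [304.7 166.3] 403 [293 156  24  22] -0.0399 -0.1223
top 130 [218.2 176.1] 405 [207 165  24  23] -0.0389 0.1215
top 130 [297.8 250.8] 2493 [270 216  57  70] -0.2696 -0.0701
top 150 [304.8 166.2] 363 [294 156  22  21] -0.0397 -0.1226
top 150 [218.3 176.1] 366 [208 166  22  21] -0.039 0.1212
top 150 [282.  226.9] 419 [271 216  23  23] -0.201 -0.0366
top 150 [301.  255.9] 1615 [277 230  48  52] -0.284 -0.0767
(np.float64(-0.1974), np.float64(-0.0378))
```

Emit:
apply_moves --pt "-0.001 0.02 0 0 0 1.8 -0.4" --pt "-0.001 0.02 0 0 0 1.8 -0.4" --pt "0 0.016 0 0 0 0 -0.4" --pt "0 0 0 0 0 0 -0.4" --pt "0 0 0.025 0 0 0 -0.4" --pt "0 0 0.025 0 0 0 -0.4" --pt "0 0 0.02 0 0 0 -0.4" --pt "0 0 0 0 0 0 -0.4"

```text
clock: 12.55
eef_pos: [0.3818, -0.0162, 0.0595]
orientation: [0.005, -0.02, 1.0, 0.003]
force: [-1.3, -0.7, -0.3]
gripper_width: 0.0264
```

```bash
python3 go.py -.275 -.041 .013
```

```text
t 12.55 tcp rack -0.2758 -0.0412 z 0.0595 F [-1.27 -0.71 -0.26] w 0.0264
shift now-axes [-0.0003 -0.0001  0.0465] target-axes [-0.0008  0.0002  0.0465]
turn [0.38 0.61 1.37]
```

Emit:
apply_moves --pt "0 0 0.015 0.3 0.6 1.3 -0.4" --pt "0 0 0.014 0 0 0 -0.4" --pt "0 0 0.008 0 0 0 -0.4" --pt "0 0 0.004 0 0 0 -0.4" --pt "0 0 0 0 0 0 -0.4"

```text
clock: 12.97
eef_pos: [0.3842, -0.0172, 0.0194]
orientation: [0.001, -0.012, 1.0, 0.0]
force: [-0.9, 0.9, 0.6]
gripper_width: 0.0259
```

```bash
python3 go.py -.275 -.041 .013
```

```text
t 12.97 tcp rack -0.2734 -0.0423 z 0.0194 F [-0.87  0.89  0.57] w 0.0259
shift now-axes [0.0016 0.0013 0.0064] target-axes [0.0016 0.0013 0.0064]
turn [0.04 0.1  0.46]
```

Emit:
apply_moves --pt "-0.008 0.001 0.004 0 0 0.4 -0.4" --pt "-0.008 0 0.001 0 0 0 -0.4" --pt "-0.008 0 0 0 0 0 -0.4" --pt "-0.008 0 0 0 0 0 -0.4" --pt "-0.008 0 0 0 0 0 -0.4" --pt "-0.008 0 0 0 0 0 -0.4" --pt "-0.008 0 0 0 0 0 -0.4" --pt "-0.008 0 0 0 0 0 -0.4"

```text
clock: 13.63
eef_pos: [0.4558, -0.015, 0.0173]
orientation: [0.003, -0.01, 1.0, 0.001]
force: [-0.5, 0.2, -0.2]
gripper_width: 0.0266
```

```bash
python3 go.py -.0707 -.041 .013
```

```text
t 13.63 tcp rack -0.2018 -0.0413 z 0.0173 F [-0.5   0.17 -0.21] w 0.0266
shift now-axes [-1.311e-01 -1.000e-04  5.100e-03] target-axes [-0.1311  0.0003  0.0043]
turn [0.11 0.33 0.14]
```

Emit:
apply_moves --pt "-0.008 0 0.002 0.1 0.3 0.1 -0.4" --pt "-0.008 0 0.001 0 0 0 -0.4" --pt "-0.008 0 0 0 0 0 -0.4" --pt "-0.008 0 0 0 0 0 -0.4" --pt "-0.006 0 0 0 0 0 -0.4" --pt "-0.003 0 0 0 0 0 -0.4"

```text
clock: 14.13
eef_pos: [0.5014, -0.0146, 0.0136]
orientation: [-0.001, -0.008, 1.0, -0.0]
force: [-0.7, 1.1, 1.6]
gripper_width: 0.0264
```

```bash
python3 go.py -.0707 -.041 .013;  python3 - <<'E'
from h import *
snap('scene','s4.png'); snap('top','t4.png')
E
python3 tin.py s4.png t4.png
```

```text
t 14.13 tcp rack -0.1561 -0.0417 z 0.0136 F [-0.67  1.08  1.64] w 0.0264
shift now-axes [-0.0854  0.0007  0.0004] target-axes [-0.0854  0.0007  0.0006]
turn [-0.04 -0.14  0.01]
scene 185 [278.4 189.7] 310 [265 183  27  15] -0.0355 0.1217
scene 185 [214.8 217.4] 390 [201 209  28  18] -0.1159 -0.0411
scene 185 [227.2 250.4] 538 [212 240  32  23] -0.0361 -0.1243
scene 200 [278.4 189.8] 301 [266 183  26  15] -0.0353 0.1213
scene 200 [214.8 217.2] 370 [202 209  27  17] -0.1163 -0.0405
scene 200 [227.2 250.3] 522 [212 240  32  22] -0.0362 -0.124
top 130 [307.5 163.1] 221 [296 156  21  19] -0.0316 -0.1315
top 130 [218.3 176.1] 417 [207 165  24  23] -0.039 0.1212
top 130 [254.7 198.9] 1240 [233 175  43  47] -0.1155 0.0278
top 130 [212.1 233. ] 3306 [178 193  70  87] -0.1949 0.153
top 150 [307.7 162.9] 183 [297 156  19  18] -0.0311 -0.1322
top 150 [218.4 176.1] 373 [208 166  23  21] -0.039 0.1209
top 150 [254.4 197.9] 999 [235 177  39  41] -0.1126 0.0283
top 150 [202.6 213.1] 871 [179 194  58  48] -0.1377 0.1738
(np.float64(-0.1974), np.float64(-0.0378))
```

The tin is at rack (-0.116, -0.041), centred on gap 3's mouth, so I'll push it in.

Emit:
apply_moves --pt "-0.007 0.0007 0 0 0 0 -0.4" --pt "-0.008 0 0 0 0 0 -0.4" --pt "-0.008 0 0 0 0 0 -0.4" --pt "-0.008 0 0 0 0 0 -0.4" --pt "-0.008 0 0 0 0 0 -0.4" --pt "-0.008 0 0 0 0 0 -0.4" --pt "-0.006 0 0 0 0 0 -0.4" --pt "-0.004 0 0 0 0 0 -0.4"

```text
clock: 14.9
eef_pos: [0.5626, -0.0129, 0.0134]
orientation: [-0.002, -0.008, 1.0, -0.0]
force: [-2.5, 0.3, 2.0]
gripper_width: 0.0261
```

```bash
python3 go.py -.0707 -.041 .013
```

```text
t 14.9 tcp rack -0.095 -0.0409 z 0.0134 F [-2.53  0.29  1.99] w 0.0261
shift now-axes [-0.0243 -0.0001  0.0003] target-axes [-0.0243 -0.0001  0.0004]
turn [-0.04 -0.19  0.02]
```

Emit:
apply_moves --pt "-0.006 0 0 0 0 0 -0.4" --pt "-0.006 0 0 0 0 0 -0.4" --pt "-0.004 0 0 0 0 0 -0.4" --pt "-0.003 0 0 0 0 0 -0.4"

```text
clock: 15.23
eef_pos: [0.5834, -0.0127, 0.0132]
orientation: [-0.002, -0.008, 1.0, -0.0]
force: [-2.2, -1.0, 2.9]
gripper_width: 0.026
```

Emit:
apply_moves --pt "-0.002 0 0 0 0 0 -0.4" --pt "-0.002 0 0 0 0 0 -0.4"

```text
clock: 15.4
eef_pos: [0.5878, -0.0127, 0.0131]
orientation: [-0.002, -0.008, 1.0, -0.001]
force: [-2.2, 0.9, 1.0]
gripper_width: 0.0261
```

```bash
python3 go.py -.0707 -.041 .013
```

```text
t 15.4 tcp rack -0.0697 -0.0412 z 0.0131 F [-2.17  0.91  1.01] w 0.0261
shift now-axes [0.001  0.0002 0.0001] target-axes [0.001  0.0002 0.0001]
turn [-0.06 -0.29 -0.  ]
```

Emit:
apply_moves --pt "-0.0015 0 0 0 0 0 -0.4"

```text
clock: 15.48
eef_pos: [0.5887, -0.0127, 0.013]
orientation: [-0.003, -0.008, 1.0, -0.001]
force: [-3.5, 1.0, 2.9]
gripper_width: 0.0257
```

Emit:
apply_moves --pt "-0.0015 0 0 0 0 0 -0.4"

```text
clock: 15.57
eef_pos: [0.5888, -0.0128, 0.0129]
orientation: [-0.005, -0.008, 1.0, -0.001]
force: [-5.5, 1.2, 4.5]
gripper_width: 0.0261
```

Emit:
apply_moves --pt "-0.0015 0 0 0 0 0 -0.4"

```text
clock: 15.65
eef_pos: [0.5887, -0.0129, 0.0128]
orientation: [-0.007, -0.008, 1.0, -0.001]
force: [-5.1, 0.8, 4.4]
gripper_width: 0.0262
```

Motion has stalled against the rail at x=0.5888 with the force rising, so the tin is home. I'll back straight out, lift and check.

Emit:
apply_moves --pt "0 0 0 0 0 0 -0.4" --pt "0 0 0 0 0 0 -0.4" --pt "0 0 0 0 0 0 -0.4" --pt "0.01 0 0 0 0 0 -0.4" --pt "0.02 0 0 0 0 0 -0.4" --pt "0.03 0 0 0 0 0 -0.4" --pt "0.03 0 0 0 0 0 -0.4" --pt "0.02 0 -0.03 0 0 0 -0.4" --pt "0 0 -0.04 0 0 0 -0.4" --pt "0 0 -0.04 0 0 0 -0.4" --pt "0.03 0 -0.02 0 0 0 -0.4" --pt "0 0 0 0 0 0 -0.4"

```text
clock: 16.65
eef_pos: [0.4518, -0.0144, 0.1475]
orientation: [0.002, -0.009, 1.0, 0.0]
force: [-0.5, -0.5, -0.9]
gripper_width: 0.0262
```

```bash
python3 go.py
python3 - <<'E'
from h import *
b=snap('scene','s5.png'); snap('top','t5.png')
cv2.imwrite('pics/s5b.png',cv2.resize(b[:,:,::-1],(800,600),interpolation=cv2.INTER_CUBIC))
E
python3 tin.py s5.png t5.png
```

```text
t 16.65 tcp rack -0.2058 -0.0406 z 0.1475 F [-0.47 -0.53 -0.93] w 0.0262
turn [0.   0.25 0.05]
scene 185 [278.4 189.7] 310 [265 183  27  15] -0.0355 0.1217
scene 185 [248.6 227.8] 425 [235 219  29  20] -0.0314 -0.0408
scene 185 [227.3 250.5] 539 [212 240  32  23] -0.0357 -0.1244
scene 200 [278.4 189.8] 301 [266 183  26  15] -0.0353 0.1213
scene 200 [248.5 227.9] 415 [235 219  29  20] -0.0314 -0.0412
scene 200 [227.3 250.3] 526 [212 240  32  22] -0.036 -0.1239
top 130 [275.  167.3] 385 [264 157  23  22] -0.0328 -0.0391
top 130 [305.  162.6] 242 [293 156  24  14] -0.0293 -0.1247
top 130 [218.3 176.1] 410 [207 165  24  23] -0.039 0.1212
top 130 [256.5 216.4] 1990 [230 186  54  60] -0.1642 0.0285
top 150 [305.3 162.3] 202 [294 156  22  14] -0.0285 -0.1257
top 150 [275.2 167.3] 348 [265 158  22  20] -0.0329 -0.0397
top 150 [218.3 176.1] 369 [208 166  22  21] -0.039 0.1212
top 150 [256.  215.4] 1596 [231 189  51  53] -0.1614 0.0296
(np.float64(-0.1974), np.float64(-0.0378))
```

View pics/s5b.png

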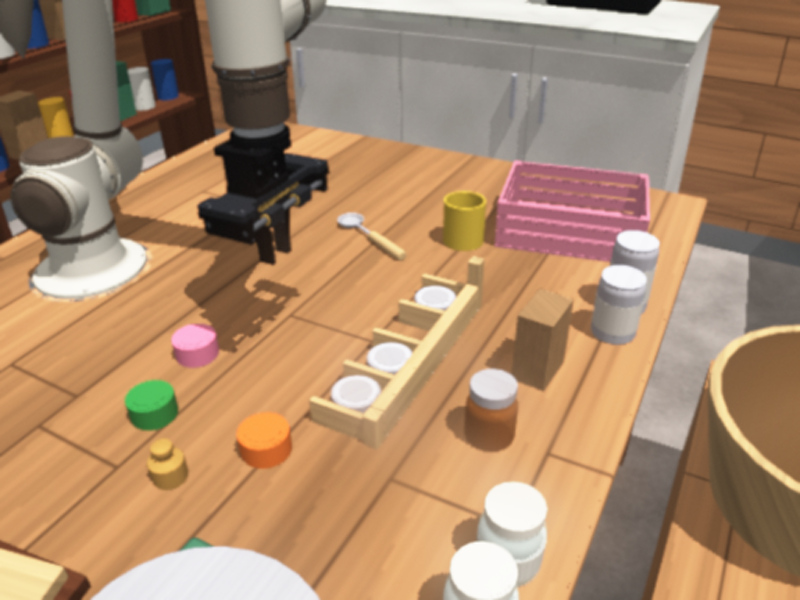

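The tin sits flat at (389,357) in the third gap, against the rail. The racked tins at (435,298) and (356,393) and everything else stand where they were. I'm handing the job in.

```bash
python3 -c "
from h import *
print(hand_in())"
```

```text
the job is handed in; nothing more can be done
None
```

The loose tin is fully home in the third gap from the tall post, and I handed the job in at about 17 s of the 72 s allowed. I was given no verdict.

- **Counting:** The tall post is at the left end. I ran the closed fingertip along the rail top over gaps 1 (filled), 2 and 3 (both empty). The highest force I read was about 11 N, though I only read it at the end of each call. I lifted off about 0.20 m from the post, short of the 0.262 m limit.
- **Pushing:** I pushed the tin sideways about 0.1 m until it lined up with the gap. Then I pushed it straight in with the fingers slightly apart until it stopped against the rail. I never gripped or lifted it.
- **Last checks:** The goal in the rack frame was (-0.032, -0.041) m. The scene camera put the tin at (-0.031, -0.041) and the top camera at (-0.033, -0.039). Everything else on the counter looked unmoved in the final picture.
- **One disagreement:** The last top view put the right-hand racked tin about 11 mm from its earlier reading. The arm was partly covering it, because its blob was clipped to 14 of 22 rows. The unobstructed scene view showed it within 0.5 mm of its earlier reading.

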